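# Set the vial gauge with its knurled wheel and lock it

### The arm

A 6-joint arm with a two-finger parallel gripper is mounted at the origin on a cart in front of the work surface, level with it; the furniture and walls round the work are solid. World frame = base frame: x ahead of the robot, y to its left, z up, the work surface at z = 0. Lengths are in mm, angles in rad, forces in N, time in s.
With the tool pointing down it reaches from about 350 to 875 mm from the base axis. Payload 4.2 kg.
Tool frame: the origin (TCP) lies midway between the tips of the shut fingers; the grasp point (between the pads) lies ctrl.grip_point_offset behind it (ctrl.grip_point_offset is the distance from the TCP to the grasp point, in mm); z points along the fingers, y is the direction in which the jaws open and shut (so a half turn about z gives the same grasp; the last joint's range is limited). The gripper opens to 87 mm and grips with 3 to 60 N. Pads are 19 mm wide; open, the fingers measure 117 mm over their backs; the gripper's body (75 mm by 190 mm) begins 51 mm behind the grasp point.
Start: joints at [-0.845, 0.385, 0.008, 0, -1.194, -0.259], TCP at [281.28, -558.104, 222.55] pointing down, gripper open.
Joint ranges: [-3.14, 3.14], [-1.21, 2.06], [-1.07, 1.41], [-3.16, 2.05], [-2.99, -0.16], [-3.1, 3.1]. Speed limits (rad/s): [2.79, 2.79, 3.14, 3.14, 3.14, 3.14].

### API

Orientations are given as a unit quaternion [x, y, z, w].
In Python, from bench import ctrl, optics, ticket gives the robot as it stands. The module is installed in compiled form; this text tells all that it offers.
- The arm moves only by the tool step_arm, never from a script. Its arguments are lists of equal length, an entry for each row: "travel": the shift along the tool's x, y, z in mm, a list of three; "turn": the turn, a rotation vector about the tool's x, y, z in rad, a list of three. A call has 1 to 10 rows; each row is the pose to reach, as a shift and turn from the pose commanded when the call began, along the tool's axes at that moment; what a row does not reach only later rows make up. A row lasts 1/10 s, in which the tool goes at most 50 mm and 8.59 degrees, less where a joint would pass 70% of its speed; a pose out of reach is approached as far as the arm can. A call with a gripper value outside its range is refused whole. "claw" is the finger opening in mm, from 0 to 87, set as the call begins (left out, the last holds). The fingers move at their own pace and stop on an object; "newtons" is the grip in N (left out, the last holds). Time passes only in rows, so rows that repeat a pose let the fingers close. It gives the time, the measured TCP pose, the force and the opening at its end, in the units of the state.
- ctrl.get_state(): the state, without advancing time (a new reading comes with each control period).
- optics.capture(name): name is "scene" or "top" or "wrist"; returns (picture, depth): 480x640x3 uint8, red, green, blue; 480x640 float32, mm along the optical axis (not along the pixel's ray), 0 where there is no reading.
- optics.calibration(name): a dict with "fx", "fy", "cx", "cy" (pixels), "cam_to_world" (4x4, takes a point from camera to world coordinates); the wrist camera has in their place "tool_from_camera" (4x4, takes a point from camera to tool coordinates, whose origin is the TCP and whose axes are the flange's). Camera axes: x right, y down, z forward; pixel columns grow to the right and rows downward; lengths in mm; the calibration is good to about 2 mm. A picture is of the moment at which its call begins: read the wrist's pose just before it. calibration takes no time and is no camera call.
- ticket.sign_off(): hands the job in, once; it reports no verdict.
The state is a dict: "time": time; "joint_positions": joint angles; "joint_velocities": joint speeds; "joint_efforts": joint torques, N m; "tcp_pos": TCP position; "ee_rot": TCP orientation; "ft_force": force on the tool from outside, world axes, zero at the start; "moment": the same for the moment, N m; "grip_width": finger opening in mm.
Only numpy, scipy, OpenCV 4.12 (cv2) and the standard library are available. Lean on these libraries where they do the work, as an engineer would, in place of code of your own. Each camera call takes 0.05 s, during which the arm holds its last target.

### The job

Set the vial gauge for the next batch: with a fingertip lightly on top of its knurled wheel, roll the wheel until the sliding jaw has closed so far that its pointer lines up with the pointer of the setting marker, then push the locking lever across, away from you, up to its stop. It is fingertip work only: do not grip or lift anything, do not push the jaw or the marker themselves, do not shove the gauge about, and leave the two vials and the small weight behind it where they stand.

Things in the scene. Friction and masses are not known exactly. Their poses are not given: they have to be found in the camera images.
- gauge: vial gauge, loose on the bench, about 2.6 kg: steel foot plate and, on soft vibration mounts above it, a grey deck, 100 x 235 mm (x, y), deck top 24 mm above the bench. Origin: centre of its underside. Its y axis is its length (to the robot's left at yaw 0), its x points away from the robot. On the deck from -y to +y: knurled wheel (y = -68 mm), sliding jaw, fixed jaw, locking lever; along its front (x = -38 mm) a low scale rail with the setting marker
- fixed_jaw (a point): top centre of the fixed jaw, a block 44 x 16 mm (gauge x, y), 61 mm above the bench, 58 mm to +y of the gauge's centre
- wheel: knurled steel wheel, radius 22 mm, 18 mm wide; origin: its centre, 52 mm above the bench. Its axle is level, along the gauge's x. Rolling its top to the gauge's +y (towards the jaws) drives the sliding jaw to +y and closes the gap, 4 mm per radian (0.18 mm per mm of rim); rolling back opens it. It stays where it is left; turning takes about 1 N at the rim
- wheel_top (a point): highest point of the wheel's rim, 74 mm above the bench; the cheeks beside it (17 to 25 mm either side, 46 mm long) reach 53 mm. The whole deck is sprung: pressed from above, wheel and all sink from about 3 N on, by 5 mm at about 12 N, then it is solid; let go, it comes back up
- jaw: sliding jaw, aluminium block 44 x 14 mm (gauge x, y) with a black pad, top 61 mm above the bench; it moves only along the gauge's y axis, driven by the wheel, at most 32 mm, and starts wide open, 12 mm to -y of the gauge's centre. Origin: below the block's centre, 8 mm above the gauge's underside
- jaw_pointer (a point): tip of the sliding jaw's pointer, a steel finger 3 mm wide that stands out from the jaw's front face, 44 mm above the bench
- marker: setting marker, black block 16 x 12 x 18 mm clamped on the scale rail at the gauge's front, with a 3 mm wide steel pointer (47 mm above the bench) that faces the jaw's pointer. At the start 9 to 22 mm further to the gauge's +y than the jaw's pointer. Not to be touched. Origin: 8 mm above the gauge's underside
- marker_pointer (a point): tip of the marker's pointer, 44 mm above the bench; its axes are the gauge's. The jaw is set when jaw_pointer and marker_pointer have the same y along the gauge
- lock (a joint): locking lever angle, rad: 0 to 0.2 at the start (free), 1.2 at its stop (locked). It swings in the level plane about lock_pivot: at 0 it points along the gauge's +y, turned 0.6 rad towards -x (the robot); at 1.2 it is turned 0.6 rad towards +x. It stays where it is left and takes about 1 N at the knob
- lock_knob (a point): centre of the top of the black upright knob at the lever's end: knob 13 mm thick, 30 mm tall, top 70 mm above the bench, 42 mm from the pivot
- lock_pivot (a point): pivot axis of the locking lever, 37 mm above the bench, 90 mm along +y from the gauge's centre; the lever bar lies 43 mm above the bench and is 9 mm thick
- vial_a_mid (a point): centre of a loose vial with a black cap, 25 mm thick, 54 mm tall, upright behind the gauge: leave alone
- vial_b_mid (a point): centre of a loose vial with a red cap, 25 mm thick, 54 mm tall, upright behind the gauge: leave alone
- small_weight_mid (a point): centre of a loose small balance weight, 18 mm thick, 34 mm tall, upright behind the gauge: leave alone

How it is judged (in metres and radians):
On the way, in this order (a step that is already met when the one before it is completed fails the run):
1. the jaw's pointer is at the marker, the lever not yet locked (y of jaw_pointer in the frame of marker_pointer between -0.002 and 0.002 m and value of joint lock below 0.6 rad), for 0.3 s.
2. the locking lever is pushed up to its stop (value of joint lock above 1.05 rad), for 0.2 s.
At the end, for the whole second after the job is handed in: the jaw's pointer is within 2 mm of the marker's pointer along the gauge, the locking lever is within 0.15 rad of its stop, jaw at rest, and the gauge stands within 20 mm of where it was (y of jaw_pointer in the frame of marker_pointer between -0.002 and 0.002 m and value of joint lock above 1.05 rad and linear speed of jaw below 0.005 m/s and distance of gauge from where it was at the start of the episode below 0.02 m); the robot touches nothing.
It fails at once if the sliding jaw is pushed directly (over 2 N) (contact force between any of the fingers, the arm and jaw above 2 N).
It fails at once if the setting marker is pushed (over 2 N) (contact force between any of the fingers, the arm and marker above 2 N).
It fails at once if the wheel is pressed harder than 30 N (contact force between the fingers and wheel above 30 N).
It fails at once if the gauge is shoved over 20 mm, lifted or tipped (distance of gauge from where it was at the start of the episode above 0.02 m or height (world z) of gauge above 0.006 m or angle between gauge's own z axis and vertical above 0.06 rad).
It fails at once if a vial or the small weight is moved over 15 mm (distance of any of vial_a_mid, vial_b_mid, small_weight_mid from where it was at the start of the episode above 0.015 m).
It also fails if it takes over 72 s, if anything falls off the work surface, if the arm or the gripper's body presses on something with over 40 N, if the wrist force passes 120 N, or if a joint passes its speed limit or range.

## Working session

There is one attempt and no reset: what is moved stays moved. The work goes in short steps, Python scripts to look and compute and a tool call to move; the robot and the scene stay as the last step left them, time stands still between calls to the robot, and variables do not carry over. Pictures are saved under pics/ and viewed, and the job is handed in when it is done.

Besides the shell and the picture viewer there is one more tool, called after "Emit:" by a JSON object that holds its "api" and its "payload", one argument or row to a line. step_arm: Moves the arm, as the interface text tells. Its arguments: {"type":"object","properties":{"travel":{"type":"array","items":{"type":"array","items":{"type":"number"}}},"turn":{"type":"array","items":{"type":"array","items":{"type":"number"}}},"claw":{"type":"number"},"newtons":{"type":"number"}},"required":["travel","turn"]}

```bash
mkdir -p pics; python3 - <<'E'
from bench import ctrl, optics, ticket
import cv2, numpy as np
s=ctrl.get_state();print(s, ctrl.grip_point_offset)
for n in("scene","top"):
    p,d=optics.capture(n);cv2.imwrite(f"pics/{n}0.png",p[:,:,::-1]);np.savez(f"{n}0.npz",p=p,d=d)
    print(n,optics.calibration(n))
print(optics.calibration("wrist"))
E
```

```text
{'time': 0.0, 'joint_positions': array([-8.45416819e-01,  3.85547102e-01,  6.64318735e-03, -4.92682522e-04,
       -1.19396937e+00, -2.58599549e-01]), 'joint_velocities': array([ 2.16771259e-03, -4.91763820e-04, -2.22927378e-05, -1.13762493e-03,
        1.70310479e-03, -8.65176297e-04]), 'joint_efforts': array([ 3.17930226e-04, -3.90665460e+01,  1.87401795e+01,  4.21976388e+00,
        1.10035259e-02, -1.99265887e-04]), 'tcp_pos': array([ 281.01230691, -557.60559248,  221.4730217 ]), 'ee_rot': array([-2.31188364e-01,  9.72908428e-01,  1.02346819e-03, -2.88750695e-04]), 'ft_force': array([-0.09974204,  0.1789711 , -0.06935975]), 'moment': array([-0.02005628,  0.02081314, -0.0082574 ]), 'grip_width': 86.46674956178678} 18.700000000000003
scene {'fx': 573.01891246109, 'fy': 573.01891246109, 'cx': 314.44535461702714, 'cy': 224.48925551179556, 'cam_to_world': array([[-8.52896632e-01, -3.21636919e-01,  4.11238407e-01,
         1.89914245e+02],
       [-5.22036609e-01,  5.35533082e-01, -6.63838909e-01,
         4.89114696e+02],
       [-6.71667034e-03, -7.80867473e-01, -6.24660609e-01,
    
[... 338 characters left out ...]
-01,  1.84785068e-02,  4.70015093e-03,
        -8.47430485e+01],
       [-7.35778596e-03, -1.46502042e-01, -9.89183004e-01,
         8.95973751e+02],
       [ 0.00000000e+00,  0.00000000e+00,  0.00000000e+00,
         1.00000000e+00]])}
{'fx': 425.7519182924964, 'fy': 425.7519182924964, 'cx': 318.5591555444857, 'cy': 240.96153796366787, 'tool_from_camera': array([[ 2.38723194e-04, -9.54574681e-01, -2.97971678e-01,
         8.24709540e+01],
       [ 9.99999777e-01,  4.13778427e-04, -5.24409808e-04,
        -1.37261782e+00],
       [ 6.23882577e-04, -2.97971486e-01,  9.54574567e-01,
        -1.61203554e+02],
       [ 0.00000000e+00,  0.00000000e+00,  0.00000000e+00,
         1.00000000e+00]])}
```

View pics/top0.png

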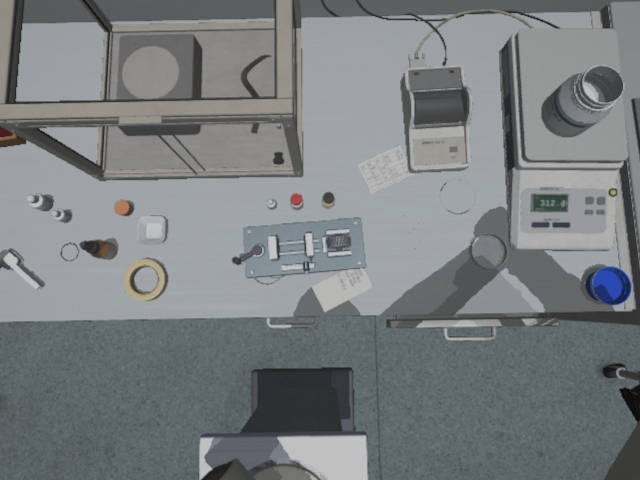

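View pics/scene0.png

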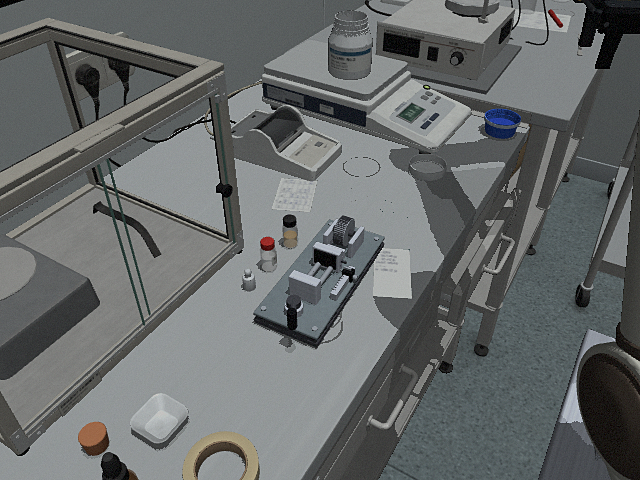

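The top view shows the gauge centred near (305,247) with its wheel at (338,242), jaws at (308,245) and (273,247), lever knob at (237,261), and vials and weight at (328,199), (296,200), (271,203). The scene view agrees. Next I'll zoom in.

```bash
python3 - <<'E'
import cv2, numpy as np
p=cv2.imread("pics/top0.png")[180:290,220:380];cv2.imwrite("pics/top0z.png",cv2.resize(p,None,fx=5,fy=5,interpolation=cv2.INTER_CUBIC))
p=cv2.imread("pics/scene0.png")[200:360,230:400];cv2.imwrite("pics/scene0z.png",cv2.resize(p,None,fx=3.7,fy=3.7,interpolation=cv2.INTER_CUBIC))
E
```

```text
(no output)
```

View pics/top0z.png

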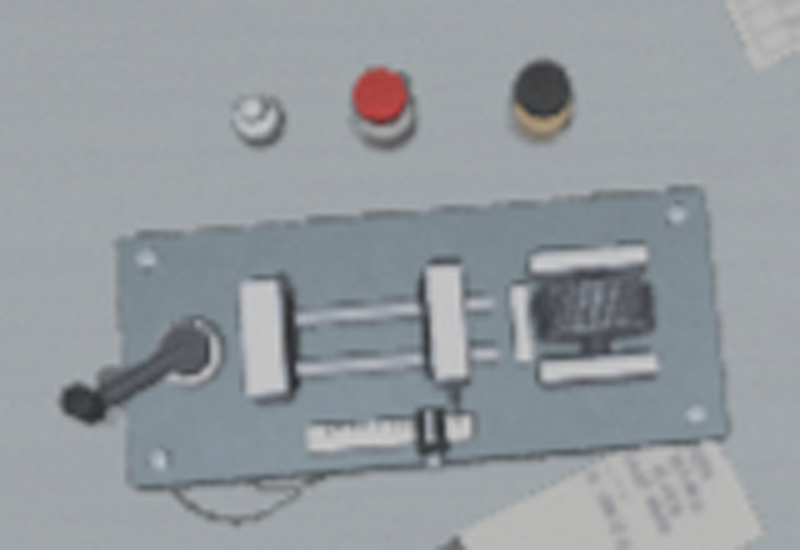

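View pics/scene0z.png

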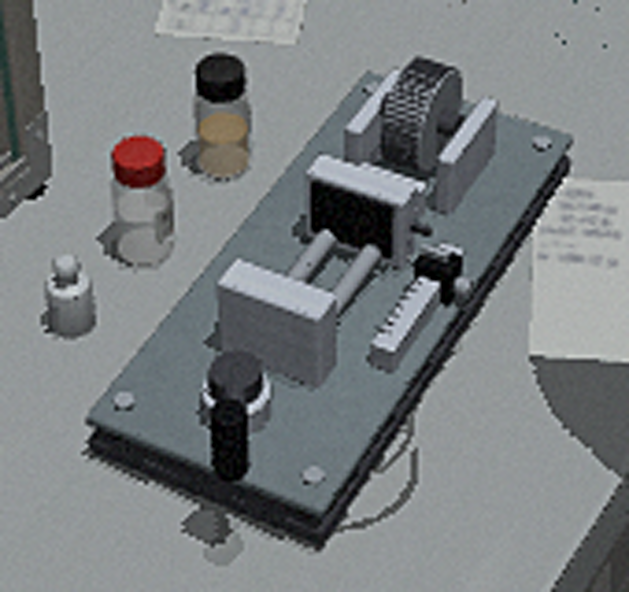

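```bash
cat > h.py <<'E'
import numpy as np, cv2
from bench import ctrl, optics
def ray(cal,uv,T=None):
    T=cal["cam_to_world"] if T is None else T
    d=np.array([(uv[0]-cal["cx"])/cal["fx"],(uv[1]-cal["cy"])/cal["fy"],1.])
    return T[:3,3],T[:3,:3]@d
def onz(cal,uv,z,T=None):
    o,d=ray(cal,uv,T);return o+d*(z-o[2])/d[2]
from scipy.spatial.transform import Rotation as R
def wristT(s,cal):
    M=np.eye(4);M[:3,:3]=R.from_quat(s["ee_rot"]).as_matrix();M[:3,3]=s["tcp_pos"]
    return M@cal["tool_from_camera"]
E
python3 - <<'E'
from h import *
z=np.load("top0.npz");p=z["p"];c=optics.calibration("top")
hsv=cv2.cvtColor(p,cv2.COLOR_RGB2HSV)
print(hsv[190+50,250],hsv[225,250], hsv[300,400])
m=cv2.inRange(hsv,(85,40,60),(115,130,200));
q=np.zeros_like(m);q[200:290,235:375]=m[200:290,235:375]
q=cv2.morphologyEx(q,cv2.MORPH_OPEN,np.ones((3,3)))
k=max(cv2.findContours(q,0,2)[0],key=cv2.contourArea)
k=cv2.convexHull(k)
w=np.array([onz(c,a[0],24)[:2] for a in k],np.float32)
r=cv2.minAreaRect(w);print(r);print(cv2.boxPoints(r))
for n,uv in dict(TL=(118,238),TR=(703,188),BR=(728,437),BL=(135,488)).items():
    print(n,onz(c,(220+(uv[0]+.5)/5-.5,180+(uv[1]+.5)/5-.5),24))
f=lambda x,y,z:onz(c,(220+x/5,180+y/5),z)
print("fixed",f(263,338,61),"jaw",f(446,321,61),"wheel",f(597,305,74),"knob",f(82,402,70),"pivot",f(188,347,48))
d=z["d"];print("depth wheel z?",d[242,338])
# enclosure heights
T=c["cam_to_world"]
for uv in((297,170),(297,110),(290,10),(280,172),(250,178)):
    o,dd=ray(c,uv);print(uv,o+dd*d[uv[1],uv[0]])
E
```

```text
[101  35 145] [102  15 169] [105  14 110]Traceback (most recent call last):
  File "<stdin>", line 8, in <module>
ValueError: max() iterable argument is empty
```

```bash
cat > m.py <<'E'
from h import *
z=np.load("top0.npz");p=z["p"];c=optics.calibration("top")
hsv=cv2.cvtColor(p,cv2.COLOR_RGB2HSV)
print(hsv[260,260],hsv[228,270],hsv[250,357])
m=cv2.inRange(hsv,(85,25,60),(115,130,200));
q=np.zeros_like(m);q[200:290,235:375]=m[200:290,235:375]
q=cv2.morphologyEx(q,cv2.MORPH_OPEN,np.ones((3,3)))
k=max(cv2.findContours(q,0,2)[0],key=cv2.contourArea)
k=cv2.convexHull(k)
w=np.array([onz(c,a[0],24)[:2] for a in k],np.float32)
r=cv2.minAreaRect(w);print(r);print(cv2.boxPoints(r))
for n,uv in dict(TL=(118,238),TR=(703,188),BR=(728,437),BL=(135,488)).items():
    print(n,onz(c,(220+(uv[0]+.5)/5-.5,180+(uv[1]+.5)/5-.5),24))
f=lambda x,y,z:onz(c,(220+x/5,180+y/5),z)
print("fixed",f(263,338,61),"jaw",f(446,321,61),"wheel",f(597,305,74),"knob",f(82,402,70),"pivot",f(188,347,48))
d=z["d"];print("depth wheel z?",d[242,338])
T=c["cam_to_world"]
for uv in((297,170),(297,110),(290,10),(280,172),(250,178)):
    o,dd=ray(c,uv);print(uv,o+dd*d[uv[1],uv[0]])
E
python3 m.py
```

```text
[101  34 151] [101  34 144] [ 99  33 149]
((506.9553527832031, -46.532310485839844), (99.98135375976562, 233.43080139160156), 3.756258487701416)
[[ 449.42578    66.657364]
 [ 464.71832  -166.27197 ]
 [ 564.4849   -159.72198 ]
 [ 549.1924     73.20735 ]]
TL [548.95639543  72.72007786  24.        ]
TR [ 564.69152484 -159.29286184   24.        ]
BR [ 465.72124819 -166.02279651   24.        ]
BL [450.04478796  65.31651342  24.        ]
fixed [502.44677943  10.34697764  61.        ] jaw [507.6207789  -58.61535288  61.        ] wheel [ 510.82110218 -115.109786     74.        ] knob [478.61366693  76.54844056  70.        ] pivot [501.17681695  40.50744092  48.        ]
depth wheel z? 828.7968
(297, 170) [656.87943298 -36.24824145  46.8959536 ]
(297, 110) [793.33396858 -35.97681603  20.19123838]
(290, 10) [808.38882361 -44.02969572 316.6428794 ]
(280, 172) [660.01398548  -0.76932381  25.39862106]
(250, 178) [656.51494569  64.00521052  -1.29391237]
```

```bash
cat >> h.py <<'E'
G=np.array([507.,-46.5]);YAW=0.0656
xg=np.array([np.cos(YAW),np.sin(YAW)]);yg=np.array([-np.sin(YAW),np.cos(YAW)])
def g2w(x,y): return G+x*xg+y*yg
def plan(target,yaw=YAW):
    s=ctrl.get_state();r=R.from_quat(s["ee_rot"])
    t=r.inv().apply(np.array(target)-s["tcp_pos"])
    goal=R.from_matrix(np.column_stack([[-np.cos(yaw),-np.sin(yaw),0],[-np.sin(yaw),np.cos(yaw),0],[0,0,-1.]]))
    print("travel",t.round(1),"turn",(r.inv()*goal).as_rotvec().round(3),"t",s["time"],s["tcp_pos"].round(1),s["ft_force"].round(2))
E
python3 - <<'E'
from h import *
plan([*g2w(0,-68),115]); print(g2w(0,-68))
E
```

```text
travel [-405.2  292.   107.1] turn [ 0.002 -0.     0.401] t 0.1 [ 281.1 -557.7  221.6] [-0.2  -0.35  0.26]
[ 511.45760128 -114.35373822]
```

Emit:
{"api": "step_arm", "payload": {
  "travel": [
    [-40,29,5],
    [-80,58,10],
    [-120,87,20],
    [-160,116,30],
    [-200,146,40],
    [-240,175,55],
    [-280,204,70],
    [-320,233,80],
    [-360,260,95],
    [-405,292,107]
  ],
  "turn": [
    [0,0,0.04],
    [0,0,0.08],
    [0,0,0.12],
    [0,0,0.16],
    [0,0,0.2],
    [0,0,0.24],
    [0,0,0.28],
    [0,0,0.32],
    [0,0,0.36],
    [0,0,0.401]
  ],
  "claw": 0,
  "newtons": 10
}}

```text
time: 1.1
tcp_pos: [506.0, -123.9, 117.4]
ee_rot: [-0.032, 0.999, 0.0, -0.0]
ft_force: [0.4, -0.2, 0.8]
grip_width: 15.2
```

```bash
python3 - <<'E'
from h import *
plan([*g2w(0,-68),115])
s=ctrl.get_state();print(s["grip_width"])
E
```

```text
travel [-6.1  9.2  2.4] turn [ 0.    -0.001 -0.001] t 1.1 [ 506.  -123.9  117.4] [ 0.44 -0.2   0.8 ]
15.206471975511036
```

Emit:
{"api": "step_arm", "payload": {
  "travel": [
    [0,0,0],
    [0,0,0],
    [0,0,0],
    [0,0,0],
    [0,0,0]
  ],
  "turn": [
    [0,0,0],
    [0,0,0],
    [0,0,0],
    [0,0,0],
    [0,0,0]
  ]
}}

```text
time: 1.6
tcp_pos: [505.4, -126.9, 118.6]
ee_rot: [-0.032, 0.999, 0.0, 0.0]
ft_force: [-0.1, -0.9, 0.0]
grip_width: 0.8
```

```bash
python3 - <<'E'
from h import *
plan([*g2w(0,-68),115])
s=ctrl.get_state();print(s["grip_width"])
p,d=optics.capture("wrist");cv2.imwrite("pics/w1.png",p[:,:,::-1]);np.savez("w1.npz",p=p,d=d,T=wristT(s,optics.calibration("wrist")))
E
```

```text
travel [-6.8 12.2  3.6] turn [ 0.     0.001 -0.002] t 1.6 [ 505.4 -126.9  118.6] [-0.07 -0.94  0.  ]
0.7823709933278319
```

View pics/w1.png

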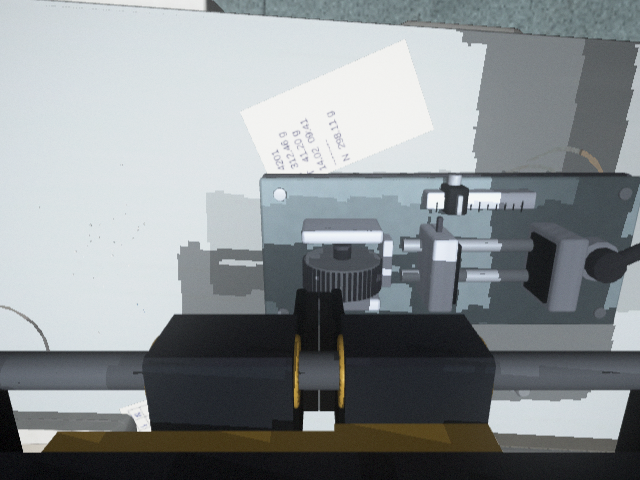

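```bash
python3 - <<'E'
import cv2
p=cv2.imread("pics/w1.png")[170:320,290:490];cv2.imwrite("pics/w1z.png",cv2.resize(p,None,fx=4,fy=4,interpolation=cv2.INTER_CUBIC))
E
```

```text
(no output)
```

View pics/w1z.png

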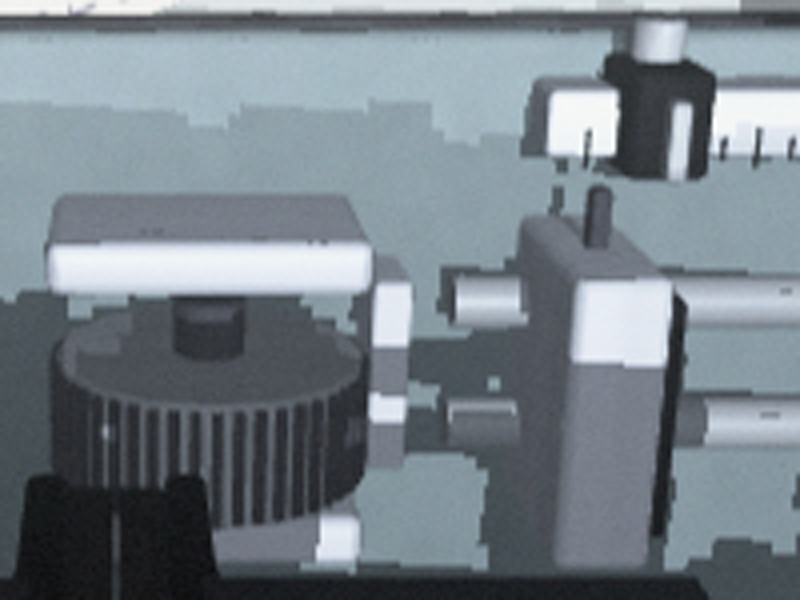

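```bash
cat >> h.py <<'E'
def w2g(p): d=np.array(p[:2])-G; return np.array([d@xg,d@yg])
E
python3 - <<'E'
from h import *
z=np.load("w1.npz");c=optics.calibration("wrist");T=z["T"]
for n,uv,h in(("jp",(439.7,218.5),46),("mp",(459.5,213.7),44),("mp top",(460,196),47),("jawtopL",(290+573/4,170+322/4),61),("jawtopR",(290+671/4,170+322/4),61)):
    w=onz(c,uv,h,T);print(n,w.round(1),w2g(w).round(1))
E
```

```text
jp [479.  -61.4  46. ] [-28.9 -13. ]
mp [476.  -49.9  44. ] [-31.2  -1.4]
mp top [465.3 -52.4  47. ] [-42.   -3.1]
jawtopL [493.5 -66.8  61. ] [-14.8 -19.4]
jawtopR [492.6 -53.6  61. ] [-14.8  -6.1]
```

Wrist view: finger tip at (319,292), wheel (342,275), jaw pointer tip (440,218), marker pointer tip (460,214). The gap is about 11 mm, so about 61 mm of rim. I'll roll it in short strokes.

```bash
python3 - <<'E'
from h import *
plan([*g2w(0,-77),80])
E
```

```text
travel [-6.7  3.  38.6] turn [ 0.     0.001 -0.002] t 1.65 [ 505.5 -126.8  118.6] [-0.01  0.3   0.16]
```

Emit:
{"api": "step_arm", "payload": {
  "travel": [
    [-3,1,14],
    [-6.7,3,28],
    [-6.7,3,38.5],
    [-6.7,3,38.5],
    [-6.7,3,38.5],
    [-6.7,3,38.5]
  ],
  "turn": [
    [0,0,0],
    [0,0,0],
    [0,0,0],
    [0,0,0],
    [0,0,0],
    [0,0,0]
  ]
}}

```text
time: 2.25
tcp_pos: [512.7, -122.6, 80.5]
ee_rot: [-0.033, 0.999, -0.0, 0.001]
ft_force: [-0.2, 0.8, -0.2]
grip_width: 0.5
```

Emit:
{"api": "step_arm", "payload": {
  "travel": [
    [0,0,1],
    [0,0,2],
    [0,0,3],
    [0,0,4],
    [0,0,4],
    [0,0,4]
  ],
  "turn": [
    [0,0,0],
    [0,0,0],
    [0,0,0],
    [0,0,0],
    [0,0,0],
    [0,0,0]
  ]
}}

```text
time: 2.85
tcp_pos: [512.3, -122.4, 75.7]
ee_rot: [-0.033, 0.999, -0.0, -0.0]
ft_force: [-0.2, 0.6, 0.3]
grip_width: 0.1
```

Emit:
{"api": "step_arm", "payload": {
  "travel": [
    [0,0,1],
    [0,0,2],
    [0,0,2],
    [0,0,2]
  ],
  "turn": [
    [0,0,0],
    [0,0,0],
    [0,0,0],
    [0,0,0]
  ]
}}

```text
time: 3.25
tcp_pos: [512.5, -122.4, 74.0]
ee_rot: [-0.033, 0.999, -0.0, 0.0]
ft_force: [-0.4, -0.6, 2.2]
grip_width: 0.6
```

Emit:
{"api": "step_arm", "payload": {
  "travel": [
    [0,0,0.5],
    [0,0,1],
    [0,0,1],
    [0,0,1]
  ],
  "turn": [
    [0,0,0],
    [0,0,0],
    [0,0,0],
    [0,0,0]
  ]
}}

```text
time: 3.65
tcp_pos: [512.5, -122.4, 73.1]
ee_rot: [-0.033, 0.999, -0.0, 0.0]
ft_force: [-1.4, -0.3, 3.7]
grip_width: 0.3
```

Emit:
{"api": "step_arm", "payload": {
  "travel": [
    [0,0,1],
    [0,2,1],
    [0,4,1],
    [0,6,1],
    [0,8,1],
    [0,10,1],
    [0,12,1],
    [0,14,1],
    [0,16,1],
    [0,16,1]
  ],
  "turn": [
    [0,0,0],
    [0,0,0],
    [0,0,0],
    [0,0,0],
    [0,0,0],
    [0,0,0],
    [0,0,0],
    [0,0,0],
    [0,0,0],
    [0,0,0]
  ]
}}

```text
time: 4.65
tcp_pos: [511.5, -106.5, 72.3]
ee_rot: [-0.033, 0.999, -0.0, 0.0]
ft_force: [-1.2, 0.5, 6.4]
grip_width: 0.5
```

```bash
cat > look.py <<'E'
from h import *
import sys
n=sys.argv[1]
s=ctrl.get_state();p,d=optics.capture("wrist");c=optics.calibration("wrist")
np.savez(n+".npz",p=p,d=d,T=wristT(s,c))
print(s["time"],s["tcp_pos"].round(1),w2g(s["tcp_pos"]).round(1),s["ft_force"].round(2))
q=p[130:290,310:510,::-1];cv2.imwrite(f"pics/{n}.png",cv2.resize(q,None,fx=4,fy=4,interpolation=cv2.INTER_CUBIC)[:600])
E
python3 look.py w2
```

```text
4.65 [ 511.5 -106.5   72.3] [  0.6 -60.2] [-1.16  0.54  6.43]
```

View pics/w2.png

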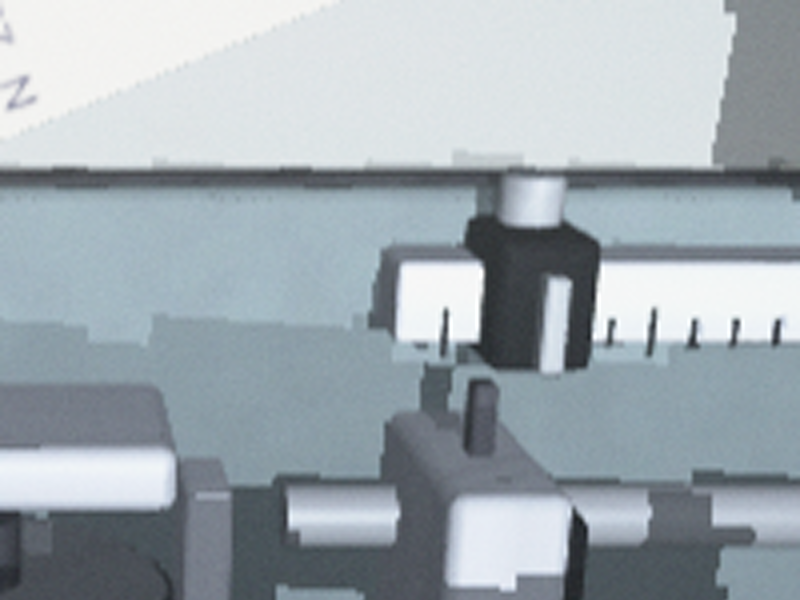

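```bash
cat > gap.py <<'E'
from h import *
import sys
n=sys.argv[1];j=eval(sys.argv[2]);m=eval(sys.argv[3])
z=np.load(n+".npz");c=optics.calibration("wrist")
f=lambda q:(310+(q[0]+.5)/4-.5,130+(q[1]+.5)/4-.5)
J=w2g(onz(c,f(j),45.5,z["T"]));
for h in(44,45.5,47):
    M=w2g(onz(c,f(m),h,z["T"]));print(h,J.round(1),M.round(1),"gap",(M-J)[1].round(2))
E
python3 gap.py w2 "(482,381)" "(552,370)"
```

```text
44 [-30.4 -10.6] [-31.3  -2.3] gap 8.34
45.5 [-30.4 -10.6] [-31.7  -2.8] gap 7.88
47 [-30.4 -10.6] [-32.1  -3.2] gap 7.41
```

Emit:
{"api": "step_arm", "payload": {
  "travel": [
    [0,0,-3],
    [0,0,-6],
    [0,-6,-6],
    [0,-12,-6],
    [0,-18,-6],
    [0,-18,-6],
    [0,-18,-4],
    [0,-18,-2],
    [0,-18,-1],
    [0,-18,0]
  ],
  "turn": [
    [0,0,0],
    [0,0,0],
    [0,0,0],
    [0,0,0],
    [0,0,0],
    [0,0,0],
    [0,0,0],
    [0,0,0],
    [0,0,0],
    [0,0,0]
  ]
}}

```text
time: 5.7
tcp_pos: [512.5, -124.4, 72.2]
ee_rot: [-0.033, 0.999, -0.0, 0.0]
ft_force: [-0.5, 0.1, 5.1]
grip_width: 0.5
```

Emit:
{"api": "step_arm", "payload": {
  "travel": [
    [0,0,0],
    [0,2,0],
    [0,4,0],
    [0,6,0],
    [0,8,0],
    [0,10,0],
    [0,12,0],
    [0,14,0],
    [0,16,0],
    [0,18,0]
  ],
  "turn": [
    [0,0,0],
    [0,0,0],
    [0,0,0],
    [0,0,0],
    [0,0,0],
    [0,0,0],
    [0,0,0],
    [0,0,0],
    [0,0,0],
    [0,0,0]
  ]
}}

```text
time: 6.7
tcp_pos: [511.4, -106.4, 72.4]
ee_rot: [-0.033, 0.999, -0.0, 0.0]
ft_force: [-0.9, -0.5, 5.4]
grip_width: 0.9
```

Emit:
{"api": "step_arm", "payload": {
  "travel": [
    [0,0,0],
    [0,0,-3],
    [0,0,-6],
    [0,-6,-6],
    [0,-12,-6],
    [0,-18,-6],
    [0,-18,-4],
    [0,-18,-2],
    [0,-18,-1],
    [0,-18,0]
  ],
  "turn": [
    [0,0,0],
    [0,0,0],
    [0,0,0],
    [0,0,0],
    [0,0,0],
    [0,0,0],
    [0,0,0],
    [0,0,0],
    [0,0,0],
    [0,0,0]
  ]
}}

```text
time: 7.7
tcp_pos: [512.5, -124.7, 72.2]
ee_rot: [-0.033, 0.999, -0.0, -0.0]
ft_force: [-1.8, -2.3, 6.2]
grip_width: 0.8
```

```bash
python3 look.py w3
```

```text
7.7 [ 512.5 -124.7   72.2] [  0.4 -78.4] [-1.76 -2.3   6.24]
```

View pics/w3.png

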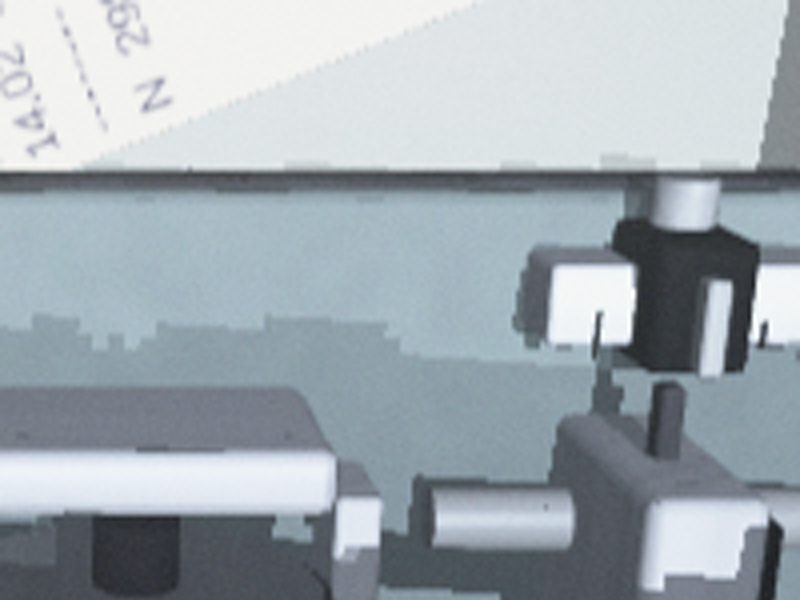

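```bash
python3 gap.py w3 "(667,382)" "(712,374)"
```

```text
44 [-30.5  -7.7] [-31.1  -2.1] gap 5.64
45.5 [-30.5  -7.7] [-31.5  -2.7] gap 5.02
47 [-30.5  -7.7] [-31.9  -3.3] gap 4.41
```

Emit:
{"api": "step_arm", "payload": {
  "travel": [
    [0,0,0],
    [0,2,0],
    [0,4,0],
    [0,6,0],
    [0,8,0],
    [0,10,0],
    [0,12,0],
    [0,14,0],
    [0,16,0],
    [0,18,0]
  ],
  "turn": [
    [0,0,0],
    [0,0,0],
    [0,0,0],
    [0,0,0],
    [0,0,0],
    [0,0,0],
    [0,0,0],
    [0,0,0],
    [0,0,0],
    [0,0,0]
  ]
}}

```text
time: 8.75
tcp_pos: [511.4, -106.3, 72.4]
ee_rot: [-0.033, 0.999, -0.0, 0.0]
ft_force: [-1.4, -1.0, 5.9]
grip_width: 0.5
```

Emit:
{"api": "step_arm", "payload": {
  "travel": [
    [0,0,0],
    [0,0,-5],
    [0,0,-10],
    [0,20,-15],
    [0,40,-15],
    [0,57,-15],
    [0,57,-15],
    [0,57,-15],
    [0,57,-15],
    [0,57,-15]
  ],
  "turn": [
    [0,0,0],
    [0,0,0],
    [0,0,0],
    [0,0,0],
    [0,0,0],
    [0,0,0],
    [0,0,0],
    [0,0,0],
    [0,0,0],
    [0,0,0]
  ]
}}

```text
time: 9.75
tcp_pos: [507.5, -50.1, 86.7]
ee_rot: [-0.032, 0.999, -0.0, -0.0]
ft_force: [0.3, -0.5, -0.2]
grip_width: 0.8
```

```bash
sed -i 's/310:510/220:420/;' look.py; sed -i 's/310+/220+/' gap.py; python3 look.py w4
```

```text
9.75 [507.5 -50.1  86.7] [ 0.3 -3.6] [ 0.34 -0.52 -0.24]
```

View pics/w4.png

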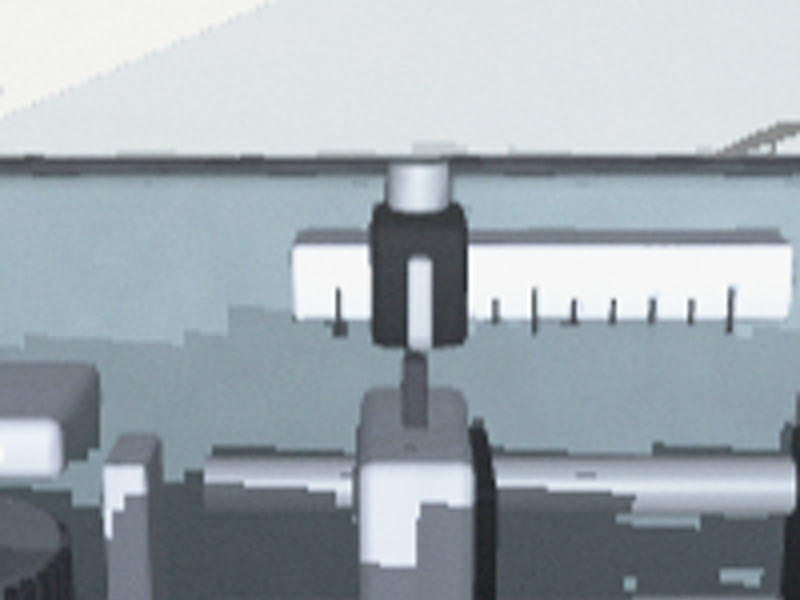

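```bash
python3 gap.py w4 "(414.5,355)" "(420,348)"; python3 -c "
from h import *
plan([*g2w(0,-72),72.3])"
```

```text
44 [-30.   -2.8] [-30.5  -2.1] gap 0.69
45.5 [-30.   -2.8] [-30.9  -2.1] gap 0.67
47 [-30.   -2.8] [-31.3  -2.1] gap 0.65
travel [  0.2 -68.4  14.4] turn [ 0.    -0.    -0.001] t 9.8 [507.5 -50.1  86.7] [-0.13 -0.05 -0.08]
```

The gap is now 0.67 mm, seen from straight above. One 4 mm nudge of the rim should finish it.

Emit:
{"api": "step_arm", "payload": {
  "travel": [
    [0,-23,0],
    [0,-46,0],
    [0,-68,0],
    [0,-68,0],
    [0,-68,4],
    [0,-68,8],
    [0,-68,11],
    [0,-68,13],
    [0,-68,14],
    [0,-68,14.5]
  ],
  "turn": [
    [0,0,0],
    [0,0,0],
    [0,0,0],
    [0,0,0],
    [0,0,0],
    [0,0,0],
    [0,0,0],
    [0,0,0],
    [0,0,0],
    [0,0,0]
  ]
}}

```text
time: 10.8
tcp_pos: [511.8, -117.1, 72.7]
ee_rot: [-0.033, 0.999, -0.0, -0.0]
ft_force: [-3.2, 1.8, 5.6]
grip_width: 0.9
```

Emit:
{"api": "step_arm", "payload": {
  "travel": [
    [0,0,0],
    [0,1,0],
    [0,2,0],
    [0,3,0],
    [0,4,0],
    [0,4,0],
    [0,4,0]
  ],
  "turn": [
    [0,0,0],
    [0,0,0],
    [0,0,0],
    [0,0,0],
    [0,0,0],
    [0,0,0],
    [0,0,0]
  ]
}}

```text
time: 11.5
tcp_pos: [511.5, -113.5, 73.0]
ee_rot: [-0.033, 0.999, -0.0, -0.0]
ft_force: [-2.0, -1.9, 5.9]
grip_width: 0.5
```

Emit:
{"api": "step_arm", "payload": {
  "travel": [
    [0,0,-7],
    [0,0,-14],
    [0,20,-14],
    [0,40,-14],
    [0,64,-14],
    [0,64,-14],
    [0,64,-14],
    [0,64,-14],
    [0,64,-14]
  ],
  "turn": [
    [0,0,0],
    [0,0,0],
    [0,0,0],
    [0,0,0],
    [0,0,0],
    [0,0,0],
    [0,0,0],
    [0,0,0],
    [0,0,0]
  ]
}}

```text
time: 12.4
tcp_pos: [507.6, -50.1, 86.3]
ee_rot: [-0.032, 0.999, -0.0, 0.0]
ft_force: [0.2, 0.3, 0.8]
grip_width: 0.5
```

```bash
python3 look.py w5; python3 -c "
import numpy as np,cv2
cv2.imwrite('pics/w5f.png',np.load('w5.npz')['p'][:,:,::-1])"
```

```text
12.4 [507.6 -50.1  86.3] [ 0.3 -3.7] [0.24 0.33 0.8 ]
```

View pics/w5.png

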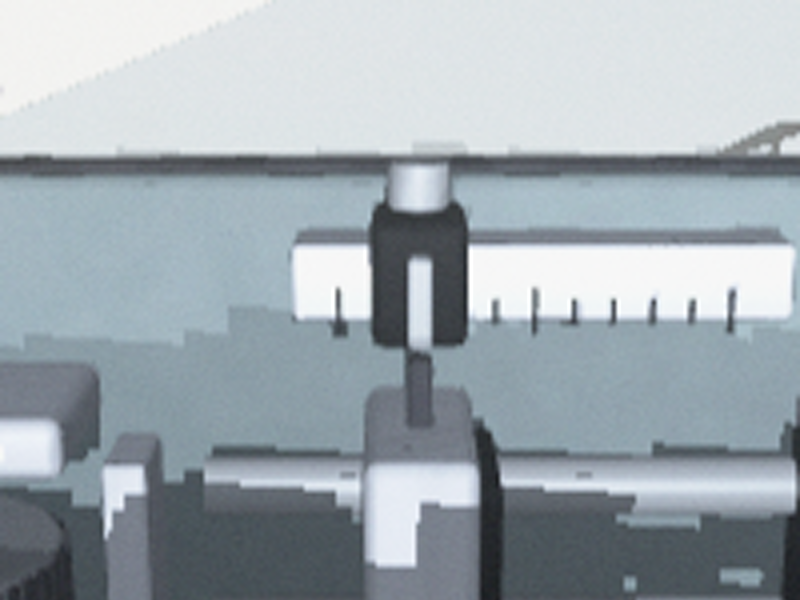

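View pics/w5f.png

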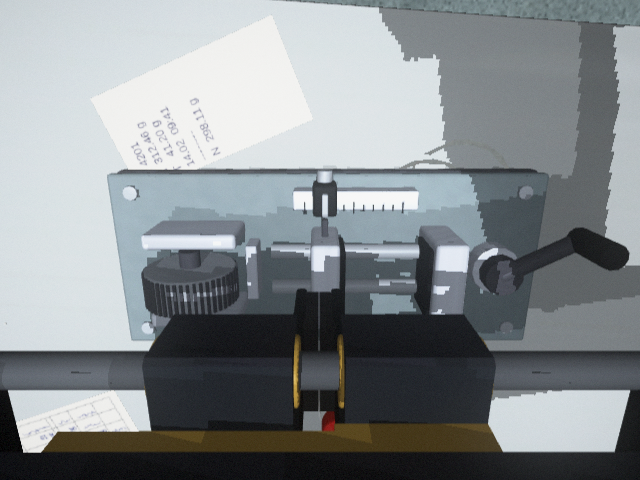

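Pointers are aligned (marker at column 420, jaw at 419), a gap of about 0.1 mm. Now the lever: I'll come down in front of the knob, clear of it.

Emit:
{"api": "step_arm", "payload": {
  "travel": [
    [10,30,0],
    [22,60,0],
    [34,95,0],
    [45,131,0],
    [45,131,0],
    [45,131,0],
    [45,131,0]
  ],
  "turn": [
    [0,0,0],
    [0,0,0],
    [0,0,0],
    [0,0,0],
    [0,0,0],
    [0,0,0],
    [0,0,0]
  ]
}}

```text
time: 13.15
tcp_pos: [454.2, 77.6, 86.2]
ee_rot: [-0.032, 0.999, -0.0, -0.0]
ft_force: [-0.1, 0.3, 0.2]
grip_width: 0.2
```

```bash
python3 - <<'E'
from h import *
c=optics.calibration("wrist")
s=ctrl.get_state();p,d=optics.capture("wrist")
print(s["tcp_pos"],w2g(s["tcp_pos"]))
T=wristT(s,c);cv2.imwrite('pics/w6.png',p[:,:,::-1])
np.savez("w6.npz",p=p,d=d,T=T)
E
```

```text
[454.23164145  77.56223552  86.24574578] [-44.52221187 127.25451111]
```

View pics/w6.png

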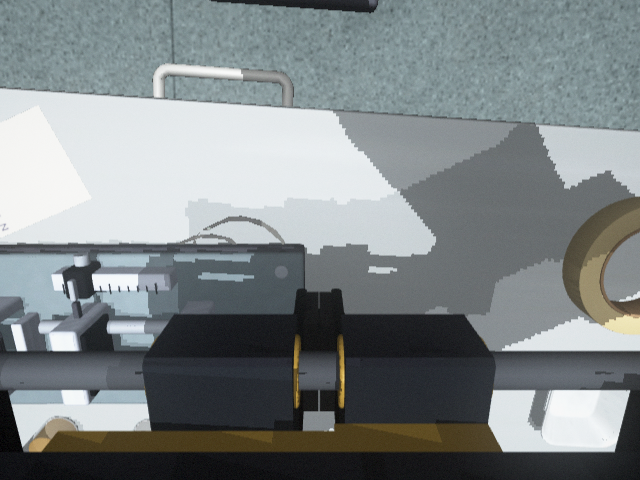

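The knob is now hidden behind the fingers. The tip at (319,292) is just outside the deck's corner at (305,245), as planned. Going down to z≈54.

Emit:
{"api": "step_arm", "payload": {
  "travel": [
    [0,0,6],
    [0,0,12],
    [0,0,18],
    [0,0,24],
    [0,0,29],
    [0,0,32],
    [0,0,32],
    [0,0,32]
  ],
  "turn": [
    [0,0,0],
    [0,0,0],
    [0,0,0],
    [0,0,0],
    [0,0,0],
    [0,0,0],
    [0,0,0],
    [0,0,0]
  ]
}}

```text
time: 14.0
tcp_pos: [454.1, 78.3, 54.3]
ee_rot: [-0.033, 0.999, -0.0, 0.0]
ft_force: [-0.1, 0.1, -0.0]
grip_width: 0.1
```

```bash
python3 - <<'E'
from h import *
for n in("scene","top"):
    p,d=optics.capture(n)
    q=p[220:370,230:390] if n=="scene" else p[180:290,210:370]
    cv2.imwrite(f"pics/{n}7.png",cv2.resize(q[:,:,::-1],None,fx=4,fy=4,interpolation=cv2.INTER_CUBIC))
E
```

```text
(no output)
```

View pics/scene7.png

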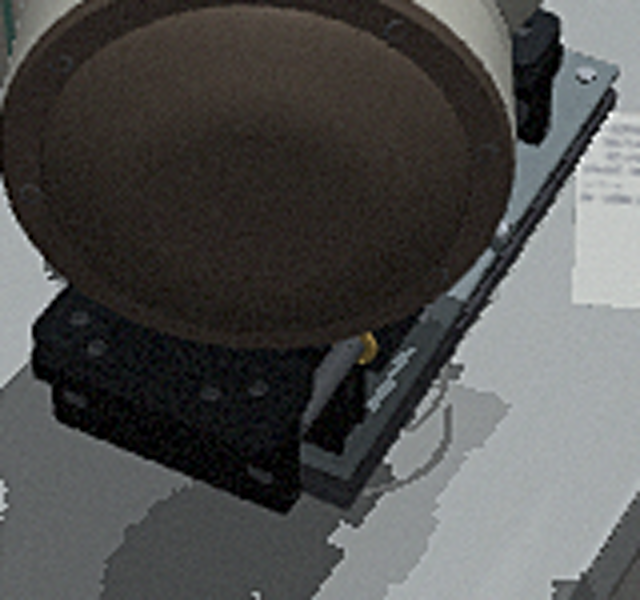

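The arm hides the tip in this view, and there is no contact force. Pushing away from the robot in steps.

Emit:
{"api": "step_arm", "payload": {
  "travel": [
    [-4,0,0],
    [-8,0,0],
    [-12,0,0],
    [-15,0,0],
    [-18,0,0],
    [-21,0,0],
    [-24,0,0],
    [-24,0,0]
  ],
  "turn": [
    [0,0,0],
    [0,0,0],
    [0,0,0],
    [0,0,0],
    [0,0,0],
    [0,0,0],
    [0,0,0],
    [0,0,0]
  ]
}}

```text
time: 14.9
tcp_pos: [478.5, 79.8, 54.3]
ee_rot: [-0.033, 0.999, -0.0, 0.0]
ft_force: [0.5, 0.3, 0.3]
grip_width: 0.6
```

Emit:
{"api": "step_arm", "payload": {
  "travel": [
    [-3,0,0],
    [-6,0,0],
    [-9,0,0],
    [-12,0,0],
    [-15,0,0],
    [-18,0,0],
    [-18,0,0]
  ],
  "turn": [
    [0,0,0],
    [0,0,0],
    [0,0,0],
    [0,0,0],
    [0,0,0],
    [0,0,0],
    [0,0,0]
  ]
}}

```text
time: 15.6
tcp_pos: [496.5, 81.0, 54.3]
ee_rot: [-0.033, 0.999, 0.0, 0.0]
ft_force: [0.4, -0.7, 0.3]
grip_width: 1.0
```

Emit:
{"api": "step_arm", "payload": {
  "travel": [
    [-2,0,0],
    [-4,0,0],
    [-6,0,0],
    [-6,0,0]
  ],
  "turn": [
    [0,0,0],
    [0,0,0],
    [0,0,0],
    [0,0,0]
  ]
}}

```text
time: 16.0
tcp_pos: [502.2, 81.4, 54.3]
ee_rot: [-0.033, 0.999, 0.0, 0.0]
ft_force: [-0.5, -0.0, 0.8]
grip_width: 0.9
```

Emit:
{"api": "step_arm", "payload": {
  "travel": [
    [-1,0,0],
    [-2,0,0],
    [-2,0,0],
    [-2,0,0]
  ],
  "turn": [
    [0,0,0],
    [0,0,0],
    [0,0,0],
    [0,0,0]
  ]
}}

```text
time: 16.4
tcp_pos: [503.9, 81.5, 54.3]
ee_rot: [-0.033, 0.999, -0.0, -0.0]
ft_force: [-1.1, 0.5, 0.3]
grip_width: -0.1
```

```bash
python3 - <<'E'
from h import *
s=ctrl.get_state();print(w2g(s["tcp_pos"]),s["ft_force"])
p,d=optics.capture("wrist");cv2.imwrite("pics/w8.png",p[:,:,::-1])
p,d=optics.capture("top");cv2.imwrite("pics/t8.png",cv2.resize(p[180:300,210:370,::-1],None,fx=5,fy=5,interpolation=cv2.INTER_CUBIC))
E
```

```text
[  5.27227511 127.88765231] [-1.06232699  0.50023455  0.25705085]
```

View pics/w8.png

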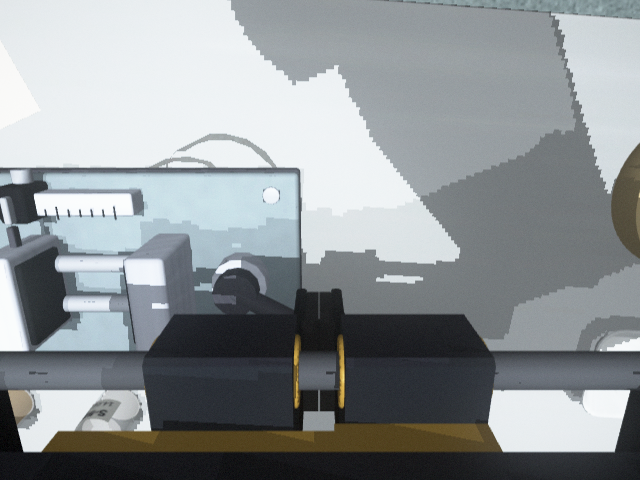

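View pics/t8.png

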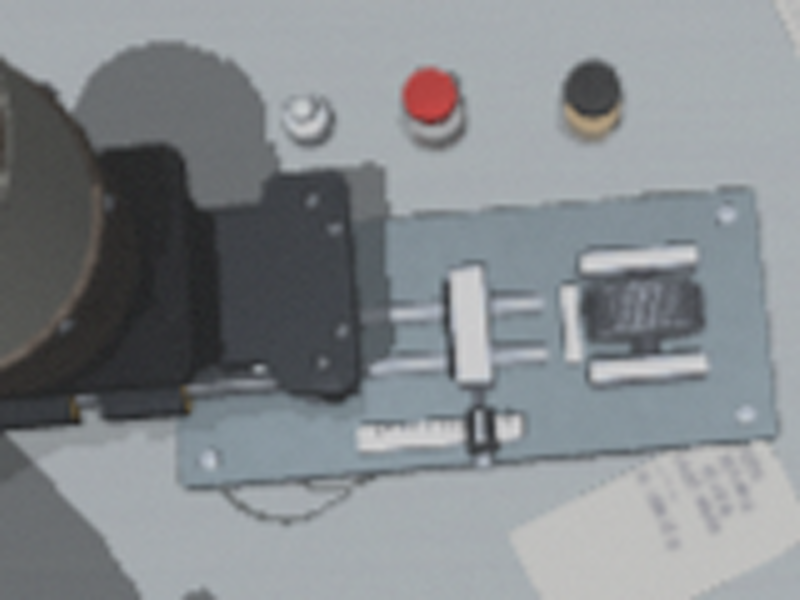

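The lever bar now swings past straight, from (240,285) down and to the right, and the gauge hasn't moved. Continuing to the stop.

Emit:
{"api": "step_arm", "payload": {
  "travel": [
    [-1,0,0],
    [-2,0,0],
    [-2,0,0],
    [-2,0,0]
  ],
  "turn": [
    [0,0,0],
    [0,0,0],
    [0,0,0],
    [0,0,0]
  ]
}}

```text
time: 16.9
tcp_pos: [505.8, 81.5, 54.2]
ee_rot: [-0.033, 0.999, -0.0, -0.0]
ft_force: [-0.9, -1.5, 0.1]
grip_width: 0.8
```

Emit:
{"api": "step_arm", "payload": {
  "travel": [
    [-1,0,0],
    [-1,0,0],
    [-1,0,0]
  ],
  "turn": [
    [0,0,0],
    [0,0,0],
    [0,0,0]
  ]
}}

```text
time: 17.2
tcp_pos: [506.5, 81.4, 54.2]
ee_rot: [-0.033, 0.999, -0.0, -0.0]
ft_force: [-2.2, -2.8, -0.2]
grip_width: 0.0
```

Emit:
{"api": "step_arm", "payload": {
  "travel": [
    [-1,0,0],
    [-1,0,0],
    [-1,0,0]
  ],
  "turn": [
    [0,0,0],
    [0,0,0],
    [0,0,0]
  ]
}}

```text
time: 17.5
tcp_pos: [507.0, 81.3, 54.1]
ee_rot: [-0.033, 0.999, -0.0, -0.001]
ft_force: [-3.4, -3.5, 2.5]
grip_width: 0.2
```

The force rises at gauge x ≈ 8 mm, where the stop was expected. Backing off and looking.

Emit:
{"api": "step_arm", "payload": {
  "travel": [
    [4,0,0],
    [12,0,0],
    [25,0,0],
    [40,0,-10],
    [50,0,-40],
    [50,0,-80],
    [70,0,-120],
    [100,0,-120],
    [100,0,-120],
    [100,0,-120]
  ],
  "turn": [
    [0,0,0],
    [0,0,0],
    [0,0,0],
    [0,0,0],
    [0,0,0],
    [0,0,0],
    [0,0,0],
    [0,0,0],
    [0,0,0],
    [0,0,0]
  ]
}}

```text
time: 18.5
tcp_pos: [408.4, 75.9, 175.0]
ee_rot: [-0.034, 0.999, 0.001, 0.002]
ft_force: [-0.2, 0.0, -1.4]
grip_width: 0.6
```

```bash
cat > fin.py <<'E'
from h import *
s=ctrl.get_state();print(s["time"],s["tcp_pos"],s["ft_force"])
p,d=optics.capture("wrist");cv2.imwrite("pics/w9.png",p[:,:,::-1])
np.savez("w9.npz",p=p,d=d,T=wristT(s,optics.calibration("wrist")))
p,d=optics.capture("top");cv2.imwrite("pics/t9.png",cv2.resize(p[180:300,210:370,::-1],None,fx=5,fy=5,interpolation=cv2.INTER_CUBIC));np.savez("top9.npz",p=p,d=d)
E
python3 fin.py
```

```text
18.5 [408.43481582  75.86144489 175.03752018] [-0.24205053  0.03894902 -1.38263894]
```

View pics/t9.png

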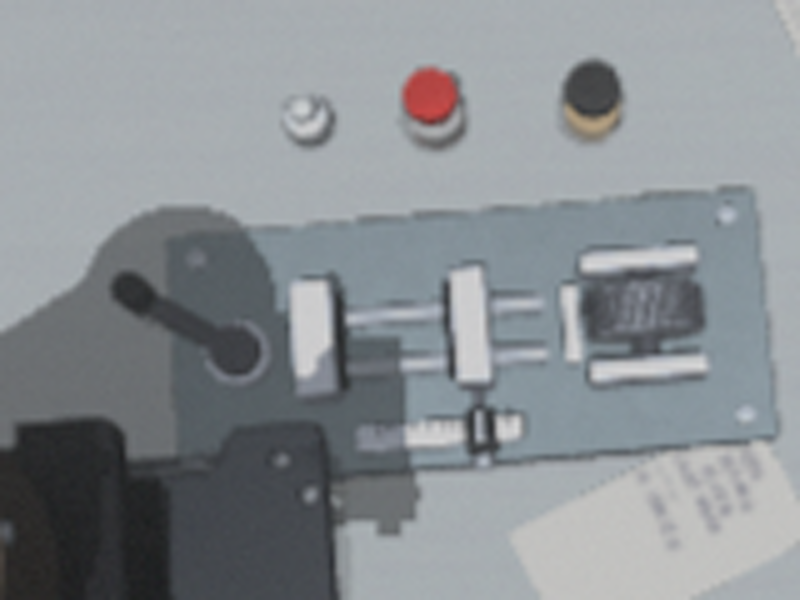

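View pics/w9.png

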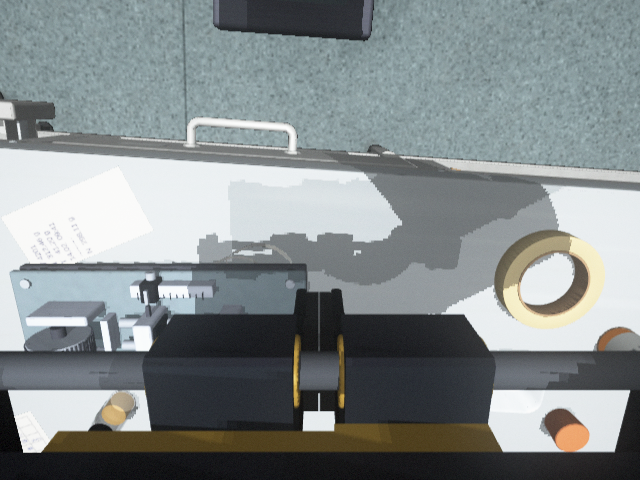

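```bash
python3 - <<'E'
from h import *
c=optics.calibration("top")
for n,uv,off in(("before",(82,402),220),("after",(132,291),210)):
    w=onz(c,(off+(uv[0]+.5)/5-.5,180+(uv[1]+.5)/5-.5),70);g=w2g(w)-[0,90]
    print(n,w.round(1),g.round(1),"r",np.hypot(*g).round(1),"lock",(np.arctan2(g[0],g[1])+.6).round(3))
E
```

```text
before [479.4  77.3  70. ] [-19.5  35.3] r 40.3 lock 0.097
after [521.   77.7  70. ] [22.1 33. ] r 39.8 lock 1.19
```

Lever at about 1.19 rad. One last look at the pointers, from centred and high.

Emit:
{"api": "step_arm", "payload": {
  "travel": [
    [-20,-30,0],
    [-40,-60,0],
    [-60,-90,0],
    [-80,-119,10],
    [-80,-119,30],
    [-80,-119,30],
    [-80,-119,30],
    [-80,-119,30]
  ],
  "turn": [
    [0,0,0],
    [0,0,0],
    [0,0,0],
    [0,0,0],
    [0,0,0],
    [0,0,0],
    [0,0,0],
    [0,0,0]
  ]
}}

```text
time: 19.4
tcp_pos: [496.4, -37.9, 144.9]
ee_rot: [-0.033, 0.999, -0.0, 0.001]
ft_force: [-0.3, 1.0, -0.1]
grip_width: -0.0
```

```bash
python3 look.py wA
```

```text
19.4 [496.4 -37.9 144.9] [-10.    9.3] [-0.3   1.04 -0.08]
```

View pics/wA.png

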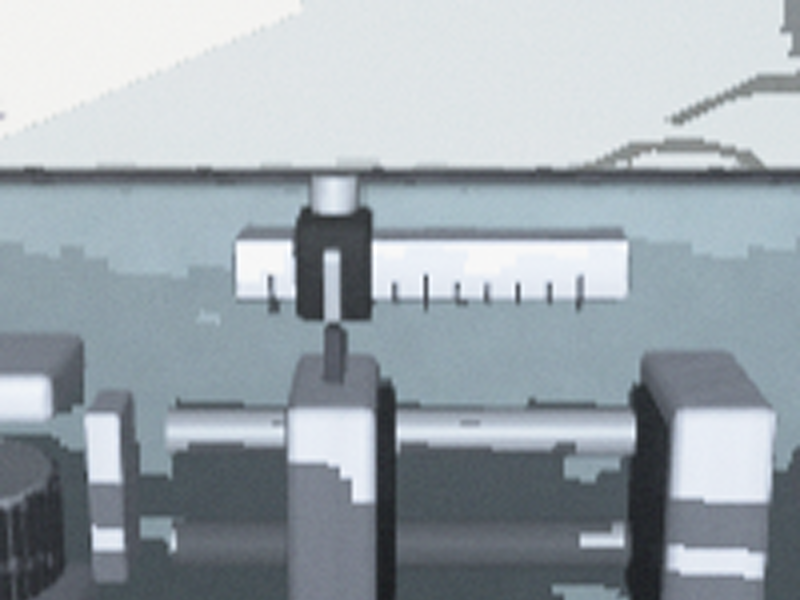

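The pointers line up: marker at (332,318), jaw at (335,328), with a small lean from the off-centre view. The arm is clear of everything. Handing in.

```bash
python3 gap.py wA "(335,328)" "(332,318)"; python3 -c "
from bench import ticket; print(ticket.sign_off())"
```

```text
44 [-29.7  -1.7] [-31.   -2.3] gap -0.51
45.5 [-29.7  -1.7] [-31.3  -2.2] gap -0.46
47 [-29.7  -1.7] [-31.7  -2.1] gap -0.4
the job is handed in; nothing more can be done
None
```

The gauge is set and locked, and I handed the job in at about 19.5 s; no verdict is reported.

- **Wheel:** I rolled it closed in three fingertip strokes of 16–18 mm and one 4 mm nudge. The force readings during rolling, taken at the end of each move, were about 6 N.
- **Lever:** I pushed it with the shut fingers until the force rose at its stop, to about 5 N. From the top camera the lever now reads about 1.19 rad, against 1.2 at the stop.
- **Pointers:** Before locking, the view from straight above showed them lined up within about 0.1 mm. The last look, slightly off-centre, put the jaw about 0.5 mm past the marker. The two readings differ by about 0.5 mm, but both are well inside the 2 mm limit.
- **Surroundings:** In the last top view the gauge, both vials and the small weight were where they started, as far as the eye can tell. The arm was clear of everything.

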